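# Tighten the walled-in square nut by half a turn

### The job

Tighten the square nut in the steel bracket by half a turn clockwise (seen from above), using the large ring wrench that fits it, until the nut's pointer tab points straight at the bracket's back plate. The walls leave room for little more than a quarter turn, so after each stroke lift the wrench off, swing it back and reseat it; turn the nut with the wrench only, never with the gripper. At the end lay the large wrench flat on the bench clear of the bracket, and leave the smaller ring wrench where it is.

Things in the scene. Friction and masses are not known exactly. Their poses are not given: they have to be found in the camera images.
- bracket: Grey steel pocket fixed on the bench, 125 (x) x 178 (y) x 62 mm: 12 mm base, back plate at +x, sides, two slanted cheeks 45 to 90 mm from the nut axis, open towards -x. Origin: at bench height on the nut's axis; +x to the back plate, z up. The cheeks let the seated wrench's handle swing at most 62 degrees to either side of the bracket's -x.
- square_nut (a joint): Turn of the nut, rad, clockwise from above positive. 0: pointer tab along the bracket's -x; 3.14 (goal): along +x. Starts within 0.12 of 0; friction (0.35 N m) holds it. At 0, and after each quarter turn, its sides fit a wrench whose handle stands 45 degrees to the -y side of the bracket's -x; the fit turns with the nut. A clockwise stroke carries the handle to the +y side.
- nut_top (a point): Middle of the top of the dark steel square nut, on its axis, 47 mm above the bench. 32 mm across flats, straight sides from 18 to 38 mm above the bench, then tapering to 18 mm across at 47 mm; a 15 mm stud end reaches 52 mm. Under it a 52 mm washer, top 18 mm above the bench, that turns with it.
- pointer_tip (a point): Outer end of the pointer tab of the nut's washer, 44 mm from the nut's axis and 15 mm above the bench. The tab is 9 mm wide and 5 mm thick, lies under a corner of the square, and turns with the nut.
- big_wrench: Large steel ring wrench, 231 mm long, about 0.25 kg, lying flat. Origin: centre of the square hole, on the underside; handle along its -x, z up. Ring 53 mm square, 37 mm hole, 22 mm deep: on the nut it turns 10 degrees freely either way before it bites. A 28 mm boss ends it 190 mm from the hole. Seated: underside 18 to 25 mm above the bench; clear of the nut above 52 mm.
- big_grip (a point): Good grip on the large wrench: on its handle, 125 mm from the hole centre and 15 mm above the underside. The handle is a bar 20 mm wide (along y), from 8 to 22 mm above the underside. Held here, the fingers pass outside the cheek plates.
- small_wrench: Smaller ring wrench of the same form, 182 mm long, 24 mm square hole, too small for the nut: leave it. Origin: centre of its hole on the underside, handle along its -x.

How it is judged:
On the way, in this order (a step that is already met when the one before it is completed fails the run):
1. the large wrench is seated on the nut, which has not yet been turned far (horizontal distance between big_wrench and nut_top below 0.01 m and height (world z) of big_wrench below 0.034 m and value of joint square_nut below 0.6 rad), for 0.1 s.
2. the nut has been turned at least 57 degrees with the wrench on it (value of joint square_nut above 1 rad and horizontal distance between big_wrench and nut_top below 0.012 m and height (world z) of big_wrench below 0.034 m), for 0.1 s.
3. the wrench is lifted off the nut before the turn is complete (height (world z) of big_wrench above 0.047 m and value of joint square_nut below 2.7 rad), for 0.1 s.
4. the wrench is back on the nut and has brought the pointer to the back plate (value of joint square_nut above 2.74 rad and horizontal distance between big_wrench and nut_top below 0.012 m and height (world z) of big_wrench below 0.034 m), for 0.1 s.
At the end, for the whole second after the job is handed in: The nut's pointer tab points at the back plate, within 23 degrees (joint 2.74 to 3.54), and the large wrench lies released and still, flat on the bench (underside down, within about 8 degrees), its hole at least 120 mm from the nut's axis and not touching the bracket (value of joint square_nut between 2.74 and 3.54 rad and height (world z) of big_wrench below 0.01 m and angle between big_wrench's own z axis and vertical below 0.15 rad and horizontal distance between big_wrench and nut_top above 0.12 m and linear speed of big_wrench below 0.02 m/s and contact force between big_wrench and bracket below 0.1 N).
It fails at once if the gripper touches the nut (contact force between the fingers and square_nut above 1 N).
It fails at once if the smaller ring wrench is moved more than 40 mm (distance of small_wrench from where it was at the start of the episode above 0.04 m).
It also fails if it takes over 64 s, if anything falls off the work surface, if the arm or the gripper's body presses on something with over 40 N, if the wrist force passes 120 N, or if a joint passes its speed limit or range.

### The arm

A 6-joint arm with a two-finger parallel gripper is mounted at the origin on a cart in front of the work surface, level with it; the furniture and walls round the work are solid. World frame = base frame: x ahead of the robot, y to its left, z up, the work surface at z = 0. Lengths are in m, angles in rad, forces in N, time in s.
With the tool pointing down it reaches from about 0.275 to 0.825 m from the base axis. Payload 4.9 kg.
Tool frame: the origin (TCP) lies on the centre line of the jaws, within the pads' length; the fingertips stand 17 mm ahead of it and the grasp point (between the pads) lies 2 mm behind it; z points along the fingers, y is the direction in which the jaws open and shut (so a half turn about z gives the same grasp; the last joint's range is limited). The gripper opens to 85 mm and grips with 20 to 120 N. Pads are 22 mm wide; open, the fingers measure 114 mm over their backs; the gripper's body (76 mm by 85 mm) begins 54 mm behind the grasp point. The pads swing forward as they close: fully open they stand 13 mm farther back than shut.
Start: joints at [-1.336, 0.326, -0.193, 1.052, 0, 1.437], TCP at [0.198, -0.513, 0.248] pointing down, gripper open.
Joint ranges: [-2.65, 2.65], [-0.97, 1.79], [-1.3, 1.35], [-1.93, 2.1], [-1.47, 1.37], [-3.14, 3.14]. Speed limits (rad/s): [2.57, 2.57, 3.14, 3.14, 3.14, 3.14].

### API

Orientations are given as a unit quaternion [x, y, z, w].
In Python, from station import arm, cams, look_for, cut_out gives the robot as it stands. The module is installed in compiled form; this text tells all that it offers.
- The arm moves only by the tool servo_tool, never from a script. Its argument "deltas" is a list of rows, each a list of 5 numbers: the shift along the tool's x, y, z in mm, then the turn about the tool's z in degrees, then the finger opening in mm, from 0 to 85.4. In form: [[tx, ty, tz, yaw, gripper], ...]. A call has 1 to 5 rows; each row is the pose to reach, as a shift and turn from the pose commanded when the call began, along the tool's axes at that moment; what a row does not reach only later rows make up. A row lasts 1/10 s, in which the tool goes at most 50 mm and 8.59 degrees, less where a joint would pass 70% of its speed; a pose out of reach is approached as far as the arm can. A call with a gripper value outside its range is refused whole. The fingers move at their own pace and stop on an object; "newtons" is the grip in N (left out, the last holds). Time passes only in rows, so rows that repeat a pose let the fingers close. It gives the time, the measured TCP pose, the force and the opening at its end, in the units of the state.
- arm.read_state(): the state, without advancing time (a new reading comes with each control period).
- cams.snapshot(name): name is "scene" or "top" or "wrist"; returns the picture (384x512x3 uint8, blue, green, red); there is no depth.
- cams.get_calibration(name): a dict with "fx", "fy", "cx", "cy" (pixels), "distortion" ([k1, k2, p1, p2, k3] as OpenCV has them; the pictures are not rectified), "position" and "orientation" of the camera in the world. Camera axes: x right, y down, z forward; pixel columns grow to the right and rows downward; lengths in m; the calibration is good to about 2 mm. A picture is of the moment at which its call begins: read the wrist's pose just before it. get_calibration takes no time and is no camera call; for the wrist camera it gives the pose at the moment of the call.
- arm.hand_in(): hands the job in, once; it reports no verdict.
Trained networks look in the newest picture that a camera, given by its name, has taken for a name from the list of things; names that differ only in an ending like _2 or _b are one class to them, and where a whole thing is asked for, a point or a joint stands for the part that bears it (a point fixed in the world has none). Each returns a list of dicts, best first, with "score" (0 to 1); they miss things now and then, are a little off and sometimes report something else, mostly with a low value. They report only what shows in the picture. A call takes as long as a camera call.
- look_for(camera, name): "bbox" ([left, top, right, bottom] in pixels, round what is visible of it).
- cut_out(camera, name): "mask" (384x512 bool, what is visible of it) and "bbox" ([left, top, right, bottom] in pixels, round what is visible of it).
The state is a dict: "clock": time; "joints": joint angles; "joint_velocities": joint speeds; "joint_efforts": joint torques, N m; "eef_pos": TCP position; "tool_rot": TCP orientation; "force": force on the tool from outside, world axes, zero at the start; "moment": the same for the moment, N m; "opening": opening from 0.0 (shut) to 1.0 (fully open).
Only numpy, scipy, OpenCV 4.12 (cv2) and the standard library are available. Lean on these libraries where they do the work, as an engineer would, in place of code of your own. Each camera call takes 0.05 s, during which the arm holds its last target.

## Working session

There is one attempt and no reset: what is moved stays moved. The work goes in short steps, Python scripts to look and compute and a tool call to move; the robot and the scene stay as the last step left them, time stands still between calls to the robot, and variables do not carry over. Pictures are saved under pics/ and viewed, and the job is handed in when it is done.

Besides the shell and the picture viewer there is one more tool, called by a JSON object that holds its "api" and its "payload". servo_tool: Moves the arm, as the interface text tells. Its arguments: {"type":"object","properties":{"deltas":{"type":"array","items":{"type":"array","items":{"type":"number"}}},"newtons":{"type":"number"}},"required":["deltas"]}

```bash
mkdir -p pics; ls; python3 - <<'E'
from station import arm,cams,look_for,cut_out
import cv2
s=arm.read_state(); print(s)
for n in("scene","top","wrist"):
    im=cams.snapshot(n); cv2.imwrite(f"pics/{n}0.png",im); c=cams.get_calibration(n); print(n,c)
    for o in("bracket","square_nut","nut_top","pointer_tip","big_wrench","small_wrench","big_grip"):
        if n=="wrist": continue
        print(o,[(round(d["score"],2),d["bbox"]) for d in look_for(n,o)][:3])
E
```

```text
pics
{'clock': 0.0, 'joints': array([-1.33624128e+00,  3.26913764e-01, -1.93580341e-01,  1.05200779e+00,
       -1.83309055e-06,  1.43659605e+00]), 'joint_velocities': array([ 0.00052344,  0.00026   , -0.00204475,  0.0015666 , -0.00245119,
        0.00128121]), 'joint_efforts': array([ 2.58797045e-04, -4.43398011e+01,  2.62439954e+01,  1.55833270e-02,
       -2.33500123e-04,  9.26845075e-06]), 'eef_pos': array([ 0.19813066, -0.51248148,  0.24751956]), 'tool_rot': array([ 9.83050180e-01,  1.83334713e-01, -4.36879806e-05, -8.51666188e-04]), 'force': array([ 0.21893684, -0.60769694, -0.37748828]), 'moment': array([0.01906752, 0.03036362, 0.04109234]), 'opening': 1.0007396937491648}
scene {'fx': 493.89405692883366, 'fy': 493.89405692883366, 'cx': 257.7701355303679, 'cy': 194.14454419696528, 'distortion': array([-0.06189129,  0.        ,  0.        ,  0.        ,  0.        ]), 'position': array([-0.47866799,  0.59144761,  0.58928299]), 'orientation': array([-0.40347446,  0.7363922 , -0.47081831,  0.27067509])}
bracket [(0.9, [205.2, 167.6, 283.8, 223.2]), (0.52, [322.4, 181.4, 373.7, 211
[... 492 characters left out ...]
), 'position': array([0.40771209, 0.00687031, 1.04256597]), 'orientation': array([ 0.70706575, -0.70438691,  0.04634681, -0.04182189])}
bracket [(0.9, [233.8, 146.2, 299.1, 197.1])]
square_nut [(0.59, [257.9, 168.3, 278.7, 188.8])]
nut_top []
pointer_tip []
big_wrench [(0.73, [359.7, 181.4, 378.2, 263.3])]
small_wrench [(0.64, [142.9, 174.7, 161.2, 242.6])]
big_grip []
wrist {'fx': 296.0512652953361, 'fy': 296.0512652953361, 'cx': 257.093371716276, 'cy': 188.922434222679, 'distortion': array([-0.00382433,  0.        ,  0.        ,  0.        ,  0.        ]), 'position': array([ 0.26853079, -0.48556206,  0.37382614]), 'orientation': array([ 0.81555   , -0.55969665, -0.08334917,  0.12112296])}
```

```bash
python3 - <<'E'
import cv2
im=cv2.imread("pics/top0.png")
cv2.imwrite("pics/top0c.png",cv2.resize(im[130:280,130:390],None,fx=3,fy=3,interpolation=cv2.INTER_CUBIC))
E
```

```text
(no output)
```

View pics/top0c.png

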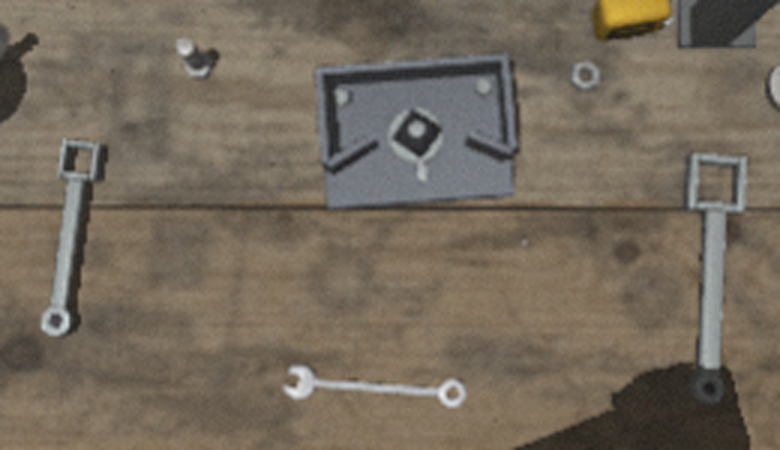

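View pics/top0.png

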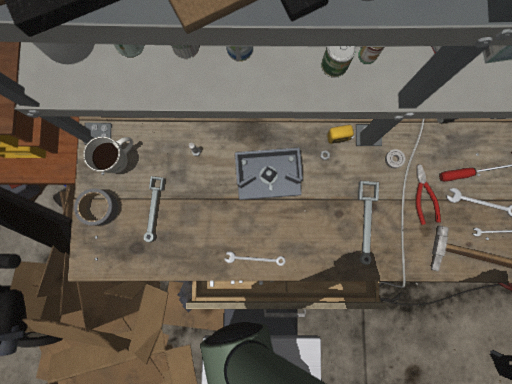

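View pics/scene0.png

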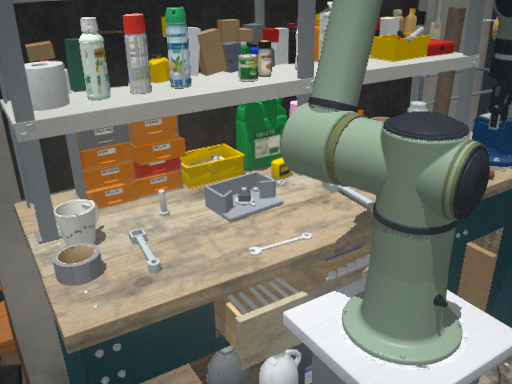

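```bash
ls .
```

```text
pics
```

```bash
cat > h.py <<'E'
import numpy as np, cv2
from scipy.spatial.transform import Rotation as R
def ray(c,uv):
    K=np.array([[c["fx"],0,c["cx"]],[0,c["fy"],c["cy"]],[0,0,1]])
    p=cv2.undistortPoints(np.array(uv,float).reshape(-1,1,2),K,c["distortion"]).reshape(-1,2)
    d=np.c_[p,np.ones(len(p))]
    return R.from_quat(c["orientation"]).apply(d)
def plane(c,uv,z):
    d=ray(c,uv); o=np.array(c["position"]); t=(z-o[2])/d[:,2]
    return o+d*t[:,None]
def proj(c,P):
    K=np.array([[c["fx"],0,c["cx"]],[0,c["fy"],c["cy"]],[0,0,1]])
    r=R.from_quat(c["orientation"]).inv(); P=np.array(P,float).reshape(-1,3)
    t=r.apply(-np.array(c["position"]))
    return cv2.projectPoints(P,r.as_rotvec(),t,K,c["distortion"])[0].reshape(-1,2)
def yaw(s):
    x=R.from_quat(s["tool_rot"]).apply([1,0,0]); return np.degrees(np.arctan2(x[1],x[0]))
def todelta(s,P,yawdeg):
    "tool-frame shift mm and turn to reach P with tool-x heading yawdeg (mod 180)"
    r=R.from_quat(s["tool_rot"]); d=r.inv().apply(np.array(P)-s["eef_pos"])*1000
    t=-(yawdeg-yaw(s)); t=(t+90)%180-90
    return np.round(d,1),round(t,1)
E
python3 - <<'E'
from h import *
from station import arm,cams
c=cams.get_calibration("top")
f=lambda pts:[(130+a/3,130+b/3) for a,b in pts]
np.set_printoptions(precision=4,suppress=True)
print("wrench hole, corners top",plane(c,f([(717,182),(689,155),(745,156),(744,210),(690,208)]),.022))
print("boss",plane(c,f([(709,387)]),.02))
print("nut",plane(c,f([(416,130)]),.05))
print("pointer",plane(c,f([(422,180)]),.015))
print("brk front base",plane(c,f([(328,207),(514,194)]),.012))
print("brk back top",plane(c,f([(317,68),(511,54)]),.062))
print("small",plane(c,f([(81,160),(55,321)]),.02))
print("shelf",plane(c,[(250,115)],.4),plane(c,[(250,115)],.3))
s=arm.read_state();print(yaw(s))
E
```

```text
wrench hole, corners top [[ 0.5489 -0.2987  0.022 ]
 [ 0.5743 -0.2735  0.022 ]
 [ 0.5735 -0.3255  0.022 ]
 [ 0.5228 -0.3228  0.022 ]
 [ 0.5244 -0.2729  0.022 ]]
boss [[ 0.3605 -0.2855  0.02  ]]
nut [[ 0.5918 -0.0175  0.05  ]]
pointer [[ 0.5506 -0.024   0.015 ]]
brk front base [[ 0.5251  0.0641  0.012 ]
 [ 0.5381 -0.1107  0.012 ]]
brk back top [[ 0.6463  0.0727  0.062 ]
 [ 0.6601 -0.1035  0.062 ]]
small [[0.5673 0.2942 0.02  ]
 [0.4182 0.3119 0.02  ]]
shelf [[0.6336 0.0249 0.4   ]] [[0.6687 0.0278 0.3   ]]
21.13128077869638
```

View pics/wrist0.png

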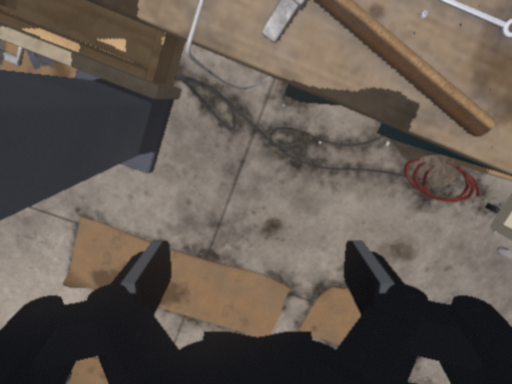

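```bash
python3 - <<'E'
from h import *
from station import arm
s=arm.read_state();print(todelta(s,(.42,-.29,.2),-4))
E
```

```text
(array([ 287.2, -128.1,   48.3]), np.float64(25.1))
```

{"api": "servo_tool", "payload": {"deltas": [[30,-13,5,3,85],[70,-31,11,7,85],[112,-50,18,11,85],[154,-69,25,15,85],[195,-87,31,18,85]]}}

```text
clock: 1.35
eef_pos: [0.3498, -0.3602, 0.2171]
tool_rot: [1.0, 0.026, 0.0, 0.0]
force: [0.2, -0.3, -0.6]
opening: 0.995
```

```bash
python3 - <<'E'
from h import *
from station import arm
s=arm.read_state();print(s["eef_pos"],yaw(s),todelta(s,(.42,-.29,.2),-4))
E
```

```text
[ 0.34977432 -0.36015507  0.21709965] 2.9668459699068075 (array([ 73.8, -66.4,  17.1]), np.float64(7.0))
```

{"api": "servo_tool", "payload": {"deltas": [[30,-27,7,3,85],[60,-53,14,5,85],[74,-66,17,7,85],[74,-66,17,7,85]]}}

```text
clock: 1.75
eef_pos: [0.4203, -0.2896, 0.1998]
tool_rot: [0.999, -0.032, -0.0, -0.0]
force: [-0.1, 0.3, -0.2]
opening: 0.996
```

```bash
python3 - <<'E'
from h import *
from station import arm,cams,cut_out
s=arm.read_state();print(s["eef_pos"],yaw(s))
c=cams.get_calibration("wrist");print(c)
im=cams.snapshot("wrist");cv2.imwrite("pics/w1.png",im)
import pickle;pickle.dump((s,c),open("w1.pkl","wb"))
for d in cut_out("wrist","big_wrench")[:2]:
    print(d["score"],d["bbox"])
P=[(.5489,-.2987,.022),(.4242,-.29,.022)]
print(proj(c,P))
E
```

```text
[ 0.42029592 -0.28955828  0.19983375] -3.6324977610860967
{'fx': 296.0512652953361, 'fy': 296.0512652953361, 'cx': 257.093371716276, 'cy': 188.922434222679, 'distortion': array([-0.00382433,  0.        ,  0.        ,  0.        ,  0.        ]), 'position': array([ 0.49545022, -0.29376522,  0.32533843]), 'orientation': array([-0.67661484,  0.72144147,  0.10809894, -0.10014581])}
0.91 [230.5, 3.1, 291.4, 233.8]
[[259.27768815  38.36496415]
 [258.39481509 169.71549099]]
```

View pics/w1.png

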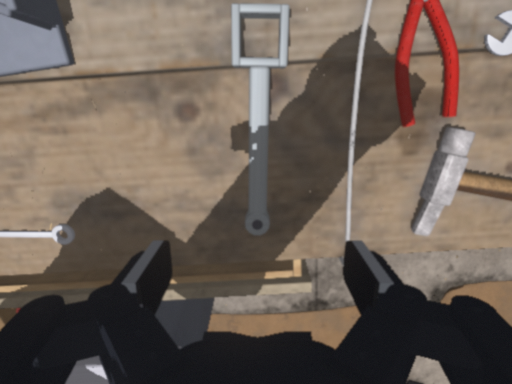

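```bash
python3 - <<'E'
from h import *
import pickle
s,c=pickle.load(open("w1.pkl","rb"))
im=cv2.imread("pics/w1.png");cv2.imwrite("pics/w1c.png",cv2.resize(im[0:240,210:310],None,fx=2.5*1,fy=2.5,interpolation=cv2.INTER_CUBIC))
p=plane(c,[(232.5,6),(289,6),(288,66),(232,66),(258,224),(260,95),(258.5,190)],.022);print(p)
h=p[:4].mean(0);b=p[4];d=(h-b)[:2];print(h,np.linalg.norm(d),np.degrees(np.arctan2(d[1],d[0])))
d=d/np.linalg.norm(d);g=h[:2]-.125*d;print("grip",g)
print(proj(c,[(*g,.022)]))
print(todelta(s,(*g,.05),np.degrees(np.arctan2(d[1],d[0]))))
E
```

```text
[[ 0.57691222 -0.27622837  0.022     ]
 [ 0.57361071 -0.32711366  0.022     ]
 [ 0.52335147 -0.32448268  0.022     ]
 [ 0.52678642 -0.27131585  0.022     ]
 [ 0.36250876 -0.28566318  0.022     ]
 [ 0.49879237 -0.29628416  0.022     ]
 [ 0.40193881 -0.28870668  0.022     ]]
[ 0.5501652  -0.29978514  0.022     ] 0.18818705891925308 -4.303643402343253
grip [ 0.42551766 -0.29040487]
[[258.70079641 168.46872813]]
(array([  5.3,   0.6, 149.8]), np.float64(0.7))
```

View pics/w1c.png

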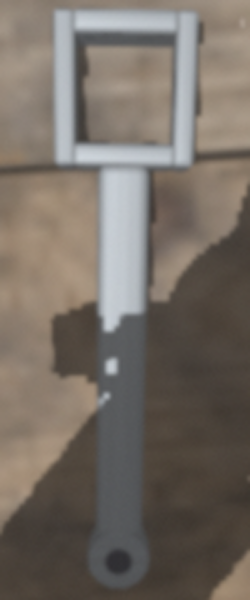

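```bash
python3 - <<'E'
from h import *
from station import arm
s=arm.read_state();print(todelta(s,(.505,-.023,.2),4))
E
```

```text
(array([ 6.800e+01, -2.737e+02,  2.000e-01]), np.float64(-7.8))
```

{"api": "servo_tool", "payload": {"deltas": [[8,-32,0,-1,85],[19,-76,0,-2,85],[30,-120,0,-4,85],[41,-164,0,-5,85],[52,-208,0,-6,85]]}}

```text
clock: 2.35
eef_pos: [0.4852, -0.0877, 0.2008]
tool_rot: [1.0, 0.018, 0.0, 0.0]
force: [0.9, 0.5, -0.1]
opening: 0.998
```

{"api": "servo_tool", "payload": {"deltas": [[10,-40,0,-1,85],[16,-64,0,-2,85],[16,-64,0,-2,85]]}}

```text
clock: 2.65
eef_pos: [0.499, -0.0218, 0.2006]
tool_rot: [0.999, 0.038, 0.0, -0.0]
force: [0.5, 0.1, 0.5]
opening: 0.992
```

```bash
python3 - <<'E'
from h import *
from station import arm,cams,cut_out
s=arm.read_state();print(s["eef_pos"],yaw(s))
c=cams.get_calibration("wrist")
im=cams.snapshot("wrist");cv2.imwrite("pics/w2.png",im)
import pickle;pickle.dump((s,c),open("w2.pkl","wb"))
for o in("square_nut","pointer_tip"):
  for d in cut_out("wrist",o)[:2]:
    print(d["score"],d["bbox"])
cv2.imwrite("pics/w2c.png",cv2.resize(im[0:230,110:410],None,fx=2.6,fy=2.6,interpolation=cv2.INTER_CUBIC))
E
```

```text
[ 0.49895692 -0.02183556  0.20063607] 4.3054411208691254
0.86 [232.2, 46.0, 288.9, 122.2]
0.7 [231.8, 45.4, 286.5, 120.5]
```

View pics/w2c.png

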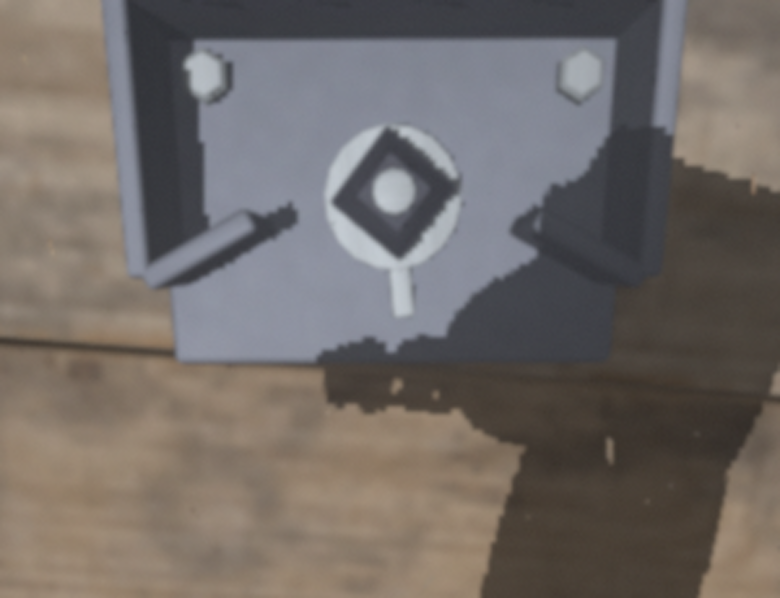

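```bash
python3 - <<'E'
from h import *
import pickle
s,c=pickle.load(open("w2.pkl","rb"))
f=lambda *pts:[(110+(a+.5)/2.6-.5,(b+.5)/2.6-.5) for a,b in pts]
n=plane(c,f((395,191)),.052)[0];w=plane(c,f((393,197)),.018)[0];print("nut",n,w)
p=plane(c,f((403,315)),.0175)[0];print("ptr",p,np.linalg.norm((p-w)[:2]))
b=plane(c,f((179,361),(610,361)),.012);d=b[0]-b[1];print(b,np.linalg.norm(d),"brk yaw",np.degrees(np.arctan2(-d[0],d[1])))
t=plane(c,f((120,275),(660,275)),.062);d=t[0]-t[1];print("sides top",t,np.linalg.norm(d),np.degrees(np.arctan2(-d[0],d[1])))
q=w-p;a=np.degrees(np.arctan2(q[1],q[0]));print("ptr heading from tip to nut",a)
E
```

```text
nut [ 0.59568675 -0.01772591  0.052     ] [ 0.59623008 -0.01739866  0.018     ]
ptr [ 0.55336304 -0.02467682  0.0175    ] 0.043480505286493755
[[ 0.52808867  0.06434362  0.012     ]
 [ 0.54106983 -0.11007428  0.012     ]] 0.1749002987238256 brk yaw 4.256428809312347
sides top [[ 0.56230103  0.0710257   0.062     ]
 [ 0.57553721 -0.10705218  0.062     ]] 0.17856910949575872 4.25086543898151
ptr heading from tip to nut 9.636046366899139
```

```bash
cat >> h.py <<'E'
def plan(P,H,poses,grip,dec=0):
    "poses: list of (xyz m, tool heading deg) per row; start pose P,H. tool-down. prints calls"
    P=np.array(P,float);i=0
    while i<len(poses):
        ch=poses[i:i+5];rows=[]
        a=np.radians(H);ex=np.array([np.cos(a),np.sin(a),0]);ey=np.array([np.sin(a),-np.cos(a),0])
        for Q,h in ch:
            d=(np.array(Q)-P)*1000
            rows.append([round(float(d@ex),dec),round(float(d@ey),dec),round(float(-d[2]),dec),round(-(h-H),dec),grip])
        print([[ (int(v) if v==int(v) else v) for v in r] for r in rows])
        r=rows[-1];P=P+(r[0]*ex+r[1]*ey)/1000-np.array([0,0,r[2]/1000]);H=H-r[3];i+=5
    print("end",P.round(4),round(H,2))
def line(P,H,Q,h,n):
    P=np.array(P);Q=np.array(Q);return [(P+(Q-P)*k/n,H+(h-H)*k/n) for k in range(1,n+1)]
def hold(c,H,ang,z,r=.125):
    a=np.radians(ang);return (c[0]-r*np.cos(a),c[1]-r*np.sin(a),z)
E
python3 - <<'E'
from h import *
from station import arm
s=arm.read_state();P=s["eef_pos"];H=yaw(s)
plan(P,H,line(P,H,(.4255,-.2904,.08),175.7,21),50)
E
```

```text
[[-4, 12, 6, -8, 50], [-9, 25, 11, -16, 50], [-13, 37, 17, -25, 50], [-17, 50, 23, -33, 50], [-22, 62, 29, -41, 50]]
[[-11, 7, 5, -8, 50], [-23, 13, 11, -16, 50], [-34, 20, 17, -24, 50], [-45, 26, 23, -33, 50], [-57, 32, 28, -41, 50]]
[[-13, -2, 6, -8, 50], [-26, -5, 12, -16, 50], [-39, -7, 18, -24, 50], [-52, -10, 23, -32, 50], [-65, -13, 29, -41, 50]]
[[-8, -10, 6, -8, 50], [-16, -20, 12, -16, 50], [-24, -31, 17, -24, 50], [-32, -41, 23, -32, 50], [-40, -51, 29, -40, 50]]
[[1, -13, 5, -9, 50]]
end [ 0.4254 -0.2899  0.0805] 176.04
```

{"api": "servo_tool", "payload": {"deltas": [[-4,12,6,-8,50],[-9,25,11,-16,50],[-13,37,17,-25,50],[-17,50,23,-33,50],[-22,62,29,-41,50]]}}

```text
clock: 3.3
eef_pos: [0.4807, -0.0891, 0.1712]
tool_rot: [0.923, 0.385, 0.0, 0.0]
force: [0.9, 0.5, 0.7]
opening: 0.589
```

{"api": "servo_tool", "payload": {"deltas": [[-11,7,5,-8,50],[-23,13,11,-16,50],[-34,20,17,-24,50],[-45,26,23,-33,50],[-57,32,28,-41,50]]}}

```text
clock: 3.8
eef_pos: [0.4628, -0.1519, 0.1431]
tool_rot: [0.73, 0.684, -0.0, 0.0]
force: [-0.0, 0.6, 0.9]
opening: 0.586
```

{"api": "servo_tool", "payload": {"deltas": [[-13,-2,6,-8,50],[-26,-5,12,-16,50],[-39,-7,18,-24,50],[-52,-10,23,-32,50],[-65,-13,29,-41,50]]}}

```text
clock: 4.3
eef_pos: [0.4453, -0.2159, 0.1142]
tool_rot: [0.447, 0.894, -0.0, 0.0]
force: [0.6, -1.0, 0.0]
opening: 0.59
```

{"api": "servo_tool", "payload": {"deltas": [[-8,-10,6,-8,50],[-16,-20,12,-16,50],[-24,-31,17,-24,50],[-32,-41,23,-32,50],[-40,-51,29,-40,50]]}}

```text
clock: 4.8
eef_pos: [0.428, -0.2784, 0.0852]
tool_rot: [0.114, 0.993, -0.0, 0.0]
force: [0.3, -0.1, -0.6]
opening: 0.586
```

{"api": "servo_tool", "payload": {"deltas": [[1,-13,5,-9,50],[1,-13,5,-9,50],[1,-13,5,-9,50]]}}

```text
clock: 5.1
eef_pos: [0.4245, -0.2893, 0.0803]
tool_rot: [0.04, 0.999, 0.0, -0.0]
force: [-0.2, -0.5, 0.4]
opening: 0.584
```

```bash
python3 - <<'E'
from h import *
from station import arm,cams
s=arm.read_state();print(s["eef_pos"],yaw(s),s["joints"],todelta(s,(.4255,-.2904,.0185),175.7))
c=cams.get_calibration("wrist");cv2.imwrite("pics/w3.png",cams.snapshot("wrist"))
print(proj(c,[(.4255,-.2904,.022),(.3605,-.2855,.022)]))
E
```

```text
[ 0.42446739 -0.28933849  0.08030145] 175.40023026900937 [-7.42155184e-01  4.41483344e-01 -5.06288747e-01  6.23465268e-01
  1.45516545e-04 -6.61874040e-01] (array([-1.1, -1. , 61.8]), np.float64(-0.3))
[[254.45081765 215.47852688]
 [253.52226904 115.03399476]]
```

View pics/w3.png

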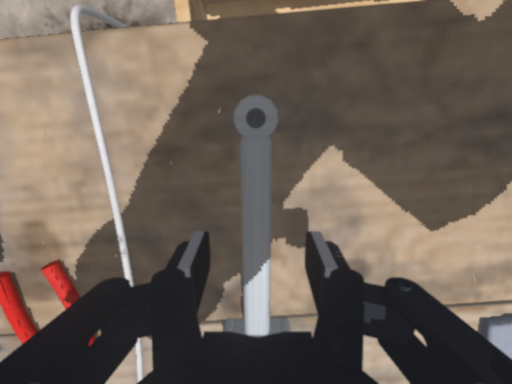

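{"api": "servo_tool", "payload": {"deltas": [[-1,-1,25,0,50],[-1,-1,45,0,50],[-1,-1,61,0,50],[-1,-1,61,0,50]], "newtons": 100}}

```text
clock: 5.55
eef_pos: [0.4251, -0.288, 0.0178]
tool_rot: [0.038, 0.999, 0.001, -0.001]
force: [-0.3, 0.0, -0.1]
opening: 0.586
```

{"api": "servo_tool", "payload": {"deltas": [[0,0,0,0,10],[0,0,0,0,10],[0,0,0,0,10],[0,0,0,0,10],[0,0,0,0,10]], "newtons": 100}}

```text
clock: 6.05
eef_pos: [0.427, -0.29, 0.0207]
tool_rot: [0.037, 0.999, -0.001, 0.001]
force: [-1.2, 1.0, 6.5]
opening: 0.205
```

{"api": "servo_tool", "payload": {"deltas": [[0,0,-10,0,10],[0,0,-35,0,10],[0,0,-60,0,10],[0,0,-80,0,10],[0,0,-80,0,10]]}}

```text
clock: 6.55
eef_pos: [0.4279, -0.2909, 0.1024]
tool_rot: [0.037, 0.999, -0.002, 0.002]
force: [0.4, -0.2, -2.7]
opening: 0.206
```

```bash
python3 - <<'E'
from h import *
from station import arm,cams
s=arm.read_state();P=s["eef_pos"];H=yaw(s);print(P,H,s["opening"],s["force"],s["moment"])
c=cams.get_calibration("scene");im=cams.snapshot("scene");cv2.imwrite("pics/s4.png",cv2.resize(im[120:260,180:420],None,fx=3,fy=3))
c=cams.get_calibration("wrist");cv2.imwrite("pics/w4.png",cams.snapshot("wrist"))
c=cams.get_calibration("top");im=cams.snapshot("top");cv2.imwrite("pics/t4.png",cv2.resize(im[130:280,230:430],None,fx=3,fy=3))
N=(.596,-.0175);ang=54.6
tgt=hold(N,0,ang,.105,.1235)
print(tgt)
plan(P,H,line(P,H,tgt,ang+180,12),10)
E
```

```text
[ 0.42785033 -0.2908994   0.10238984] 175.72006145543983 0.2056690350120126 [ 0.3501812  -0.15738675 -2.66112686] [-0.00116872  0.02673738 -0.0124786 ]
(np.float64(0.5244587752156792), np.float64(-0.11816828277247644), 0.105)
[[-7, 15, 0, -5, 10], [-14, 30, 0, -10, 10], [-21, 45, -1, -15, 10], [-28, 60, -1, -20, 10], [-35, 75, -1, -25, 10]]
[[-12, 11, 0, -4, 10], [-25, 21, -1, -9, 10], [-38, 32, -1, -14, 10], [-50, 42, -1, -19, 10], [-63, 53, -1, -24, 10]]
[[-16, 5, 0, -5, 10], [-32, 9, -1, -10, 10]]
end [ 0.5249 -0.1179  0.1054] 234.72
```

View pics/s4.png

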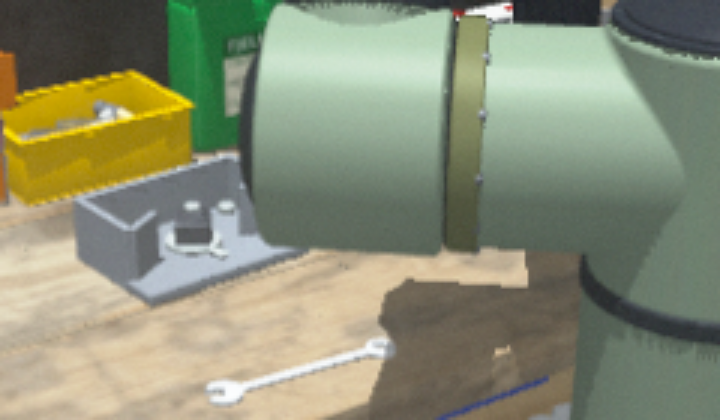

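View pics/w4.png

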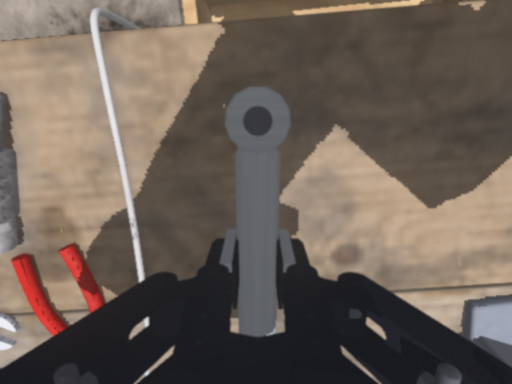

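View pics/t4.png

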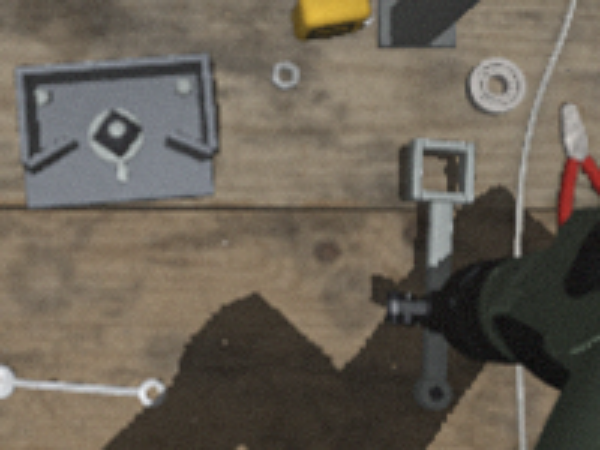

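```bash
python3 - <<'E'
from h import *
from station import arm,cams
s=arm.read_state();P=s["eef_pos"]
c=cams.get_calibration("top");f=lambda a,b:(230+(a+.5)/3-.5,130+(b+.5)/3-.5)
# ring top corners
q=plane(c,[f(417,140),f(474,139),f(471,202),f(412,199),f(433,394)],.104);print(q)
h=q[:4].mean(0);b=q[4];d=h-b;print(h,np.linalg.norm(d[:2]),np.degrees(np.arctan2(d[1],d[0])),np.linalg.norm((h-P)[:2]),np.linalg.norm((b-P)[:2]))
c=cams.get_calibration("wrist")
a=np.radians(175.7)
for z in(.095,.1,.104,.108,.112):print(z,proj(c,[(P[0]+.0665*np.cos(a),P[1]+.0665*np.sin(a),z)]))
E
```

```text
[[ 0.57493523 -0.27448638  0.104     ]
 [ 0.57596804 -0.32329872  0.104     ]
 [ 0.52135683 -0.31865481  0.104     ]
 [ 0.52372547 -0.26858436  0.104     ]
 [ 0.35960361 -0.28044945  0.104     ]]
[ 0.54899639 -0.29625607  0.104     ] 0.19005124421900302 -4.7708181607956535 0.12343820724861244 0.06672121321860754
0.095 [[255.34101209 116.09269752]]
0.1 [[255.28908715 116.7889301 ]]
0.104 [[255.24449515 117.38684273]]
0.108 [[255.19689258 118.02512592]]
0.112 [[255.14596391 118.70801114]]
```

{"api": "servo_tool", "payload": {"deltas": [[-7,15,0,-5,10],[-14,30,0,-10,10],[-21,45,-1,-15,10],[-28,60,-1,-20,10],[-35,75,-1,-25,10]]}}

```text
clock: 7.2
eef_pos: [0.466, -0.2161, 0.0987]
tool_rot: [-0.182, 0.983, 0.001, -0.001]
force: [0.7, -0.3, -2.7]
opening: 0.206
```

{"api": "servo_tool", "payload": {"deltas": [[-12,11,0,-4,10],[-25,21,-1,-9,10],[-38,32,-1,-14,10],[-50,42,-1,-19,10],[-63,53,-1,-24,10]]}}

```text
clock: 7.7
eef_pos: [0.506, -0.1445, 0.0996]
tool_rot: [-0.382, 0.924, 0.001, -0.001]
force: [-0.4, 0.1, -2.4]
opening: 0.205
```

{"api": "servo_tool", "payload": {"deltas": [[-16,5,0,-5,10],[-32,9,-1,-10,10],[-32,9,-1,-10,10],[-32,9,-1,-10,10]]}}

```text
clock: 8.1
eef_pos: [0.5224, -0.1163, 0.101]
tool_rot: [-0.459, 0.888, 0.001, -0.001]
force: [0.3, -0.2, -3.1]
opening: 0.206
```

```bash
python3 - <<'E'
from h import *
from station import arm,cams
s=arm.read_state();P=s["eef_pos"];H=yaw(s);print(P,H%360,s["joints"],s["force"])
im=cams.snapshot("scene");cv2.imwrite("pics/s5.png",cv2.resize(im[120:260,160:360],None,fx=4,fy=4,interpolation=cv2.INTER_CUBIC))
c=cams.get_calibration("top");im=cams.snapshot("top");cv2.imwrite("pics/t5.png",cv2.resize(im[130:240,210:350],None,fx=5,fy=5,interpolation=cv2.INTER_CUBIC))
print(todelta(s,hold((.596,-.0175),0,54.6,.105,.1235),54.6))
E
```

```text
[ 0.52238555 -0.11625991  0.10104956] 234.68415500519947 [-3.56618103e-01  4.46924620e-01 -4.27455135e-01  6.98754673e-01
 -6.16356012e-04 -1.31103468e+00] [ 0.29533959 -0.18934264 -3.10221122]
(array([ 0.4, -2.8, -4. ]), np.float64(0.1))
```

View pics/s5.png

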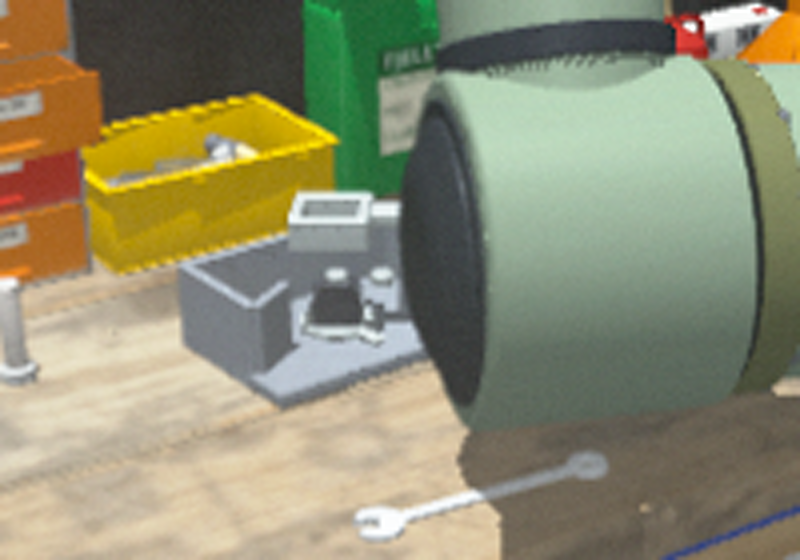

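View pics/t5.png

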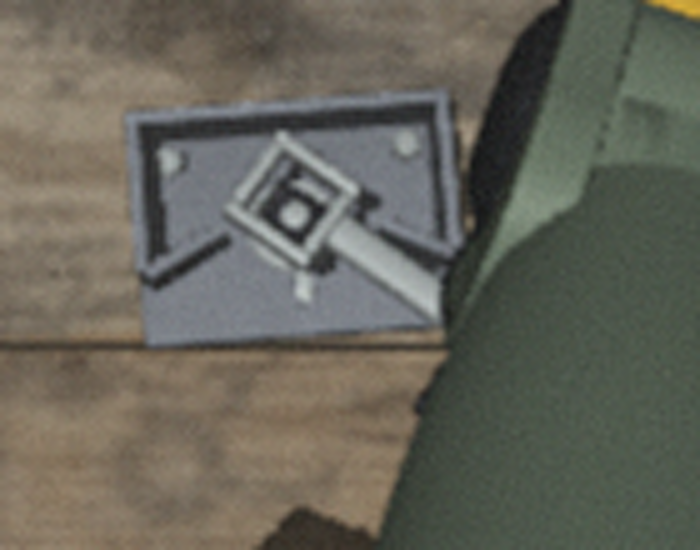

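```bash
python3 - <<'E'
from h import *
from station import arm,cams
s=arm.read_state();P=s["eef_pos"]
c=cams.get_calibration("top");f=lambda a,b:(210+(a+.5)/5-.5,130+(b+.5)/5-.5)
z=P[2]-.0205+.022
q=plane(c,[f(283,135),f(358,188),f(305,267),f(228,210)],z)
print(q, q.mean(0)); print("stud",plane(c,[f(295,216)],.052))
a=np.radians(54.6);print("expected hole",P[:2]+.1235*np.array([np.cos(a),np.sin(a)]))
e=q[1]-q[0];print("hdg",np.degrees(np.arctan2(*(q[0]-q[3])[[1,0]])),np.degrees(np.arctan2(*(q[1]-q[2])[[1,0]])))
print(todelta(s,P+np.array([.0009,-.0025,-.063]),54.6))
E
```

```text
[[ 0.62622412 -0.00970794  0.10299548]
 [ 0.59830332 -0.04873927  0.10299548]
 [ 0.55664884 -0.02121926  0.10299548]
 [ 0.58638631  0.01874198  0.10299548]] [ 0.59189065 -0.01523112  0.10299548]
stud [[ 0.5929224  -0.01726038  0.052     ]]
expected hole [ 0.59400039 -0.01621137]
hdg -35.53228268141293 -33.451684715644554
(array([ 1.5, -2.3, 63. ]), np.float64(0.0))
```

{"api": "servo_tool", "payload": {"deltas": [[1,-2,10,0,10],[1,-2,20,0,10],[1,-2,30,0,10],[1,-2,40,0,10],[1,-2,45,0,10]]}}

```text
clock: 8.7
eef_pos: [0.5234, -0.1183, 0.0557]
tool_rot: [-0.459, 0.888, 0.001, -0.001]
force: [-1.2, -0.5, -3.2]
opening: 0.206
```

{"api": "servo_tool", "payload": {"deltas": [[0,0,5,0,10],[0,0,10,0,10],[0,0,14,0,10],[0,0,16,0,10],[0,0,16,0,10]]}}

```text
clock: 9.2
eef_pos: [0.5243, -0.1184, 0.0411]
tool_rot: [-0.46, 0.888, 0.0, -0.0]
force: [1.2, 0.2, -2.8]
opening: 0.209
```

```bash
python3 - <<'E'
from h import *
from station import arm,cams
s=arm.read_state();P=s["eef_pos"];H=yaw(s);print(P,H%360,s["force"],s["moment"])
im=cams.snapshot("scene");cv2.imwrite("pics/s6.png",cv2.resize(im[120:260,160:360],None,fx=4,fy=4,interpolation=cv2.INTER_CUBIC))
im=cams.snapshot("top");cv2.imwrite("pics/t6.png",cv2.resize(im[130:240,210:350],None,fx=5,fy=5,interpolation=cv2.INTER_CUBIC))
E
```

```text
[ 0.5243054  -0.11843908  0.04111223] 234.72879742297636 [ 1.1630517   0.15084916 -2.81431774] [-0.0814795   0.02717679  0.01829547]
```

View pics/s6.png

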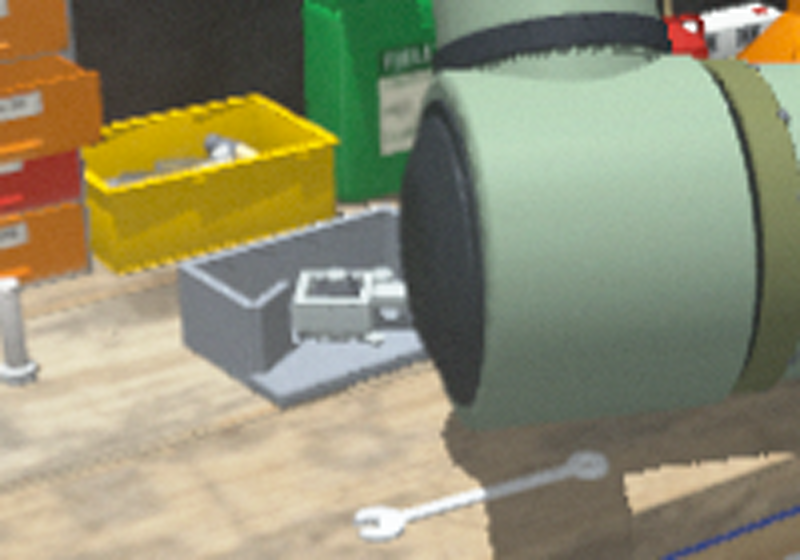

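View pics/t6.png

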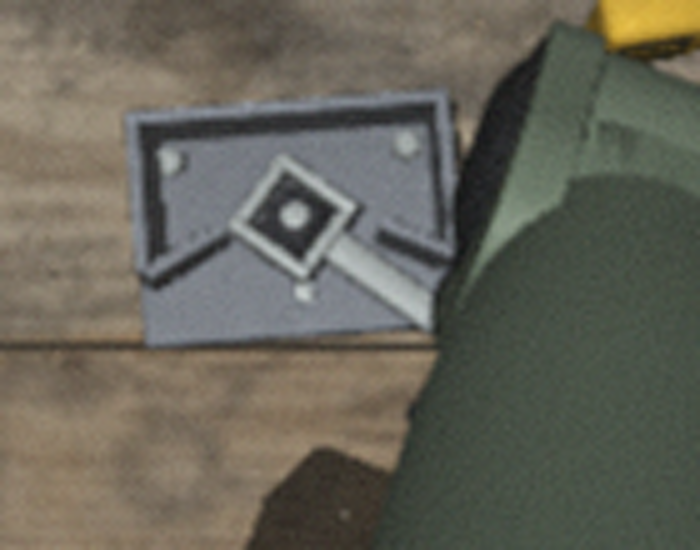

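```bash
python3 - <<'E'
from h import *
from station import arm
s=arm.read_state();P=s["eef_pos"];H=yaw(s)%360
N=(.5957,-.0176)
poses=[]
n=25
for k in range(1,n+1):
    h=H+(-53-(H-180))*k/n
    poses.append((hold(N,0,h-180,P[2],.1235),h))
plan(P,H,poses,10)
E
```

```text
[[0, 10, 0, 4, 10], [-1, 19, 0, 9, 10], [-3, 28, 0, 13, 10], [-6, 37, 0, 17, 10], [-9, 46, 0, 22, 10]]
[[0, 9, 0, 4, 10], [-1, 18, 0, 8, 10], [-3, 27, 0, 12, 10], [-5, 36, 0, 17, 10], [-8, 45, 0, 21, 10]]
[[0, 9, 0, 4, 10], [-2, 18, 0, 9, 10], [-3, 28, 0, 13, 10], [-6, 37, 0, 17, 10], [-9, 45, 0, 22, 10]]
[[0, 9, 0, 4, 10], [-1, 19, 0, 8, 10], [-3, 28, 0, 13, 10], [-5, 37, 0, 17, 10], [-8, 46, 0, 21, 10]]
[[-1, 9, 0, 4, 10], [-2, 18, 0, 9, 10], [-3, 27, 0, 13, 10], [-6, 36, 0, 17, 10], [-9, 45, 0, 22, 10]]
end [0.5214 0.0811 0.0415] 126.73
```

{"api": "servo_tool", "payload": {"deltas": [[0,10,0,4,10],[-1,19,0,9,10],[-3,28,0,13,10],[-6,37,0,17,10],[-9,46,0,22,10]]}}

```text
clock: 9.8
eef_pos: [0.4906, -0.0853, 0.0414]
tool_rot: [-0.28, 0.96, -0.001, -0.001]
force: [-2.5, -0.9, -1.8]
opening: 0.208
```

{"api": "servo_tool", "payload": {"deltas": [[0,9,0,4,10],[-1,18,0,8,10],[-3,27,0,12,10],[-5,36,0,17,10],[-8,45,0,21,10]]}}

```text
clock: 10.3
eef_pos: [0.4732, -0.0427, 0.0414]
tool_rot: [-0.1, 0.995, -0.001, -0.001]
force: [-2.4, -2.4, -2.8]
opening: 0.211
```

```bash
python3 - <<'E'
from h import *
from station import arm,cams
s=arm.read_state();P=s["eef_pos"];H=yaw(s);a=np.radians(H+180);print(P,H%360,s["force"],s["moment"],"hole",P[:2]+.1235*np.array([np.cos(a),np.sin(a)]))
im=cams.snapshot("top");cv2.imwrite("pics/t7.png",cv2.resize(im[130:240,210:350],None,fx=5,fy=5,interpolation=cv2.INTER_CUBIC))
E
```

```text
[ 0.47324511 -0.04273228  0.04140696] 191.53526027892732 [-2.43284087 -2.35033817 -2.83353304] [-0.6576052   0.4537703   0.06694718] hole [ 0.59425064 -0.01803586]
```

View pics/t7.png

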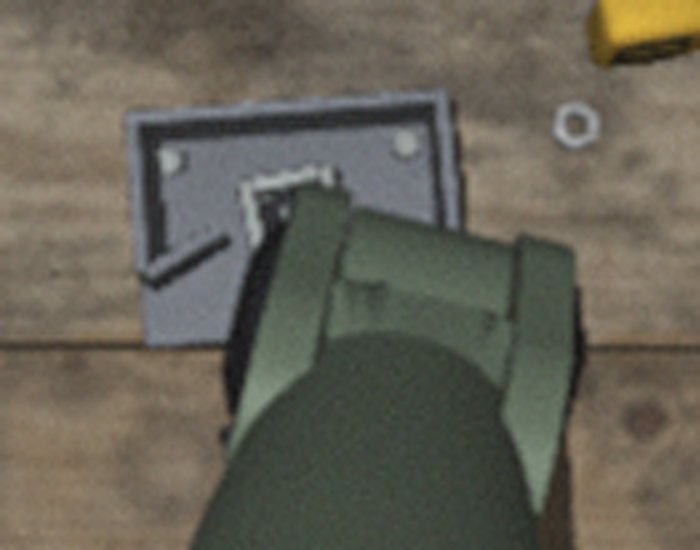

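{"api": "servo_tool", "payload": {"deltas": [[0,9,0,4,10],[-2,18,0,9,10],[-3,28,0,13,10],[-6,37,0,17,10],[-9,45,0,22,10]]}}

```text
clock: 10.85
eef_pos: [0.4726, 0.0037, 0.0412]
tool_rot: [0.09, 0.996, -0.0, -0.001]
force: [-3.7, 0.8, -0.9]
opening: 0.207
```

{"api": "servo_tool", "payload": {"deltas": [[0,9,0,4,10],[-1,19,0,8,10],[-3,28,0,13,10],[-5,37,0,17,10],[-8,46,0,21,10]]}}

```text
clock: 11.35
eef_pos: [0.489, 0.0471, 0.0412]
tool_rot: [0.27, 0.963, -0.001, -0.001]
force: [-3.2, -3.5, -1.8]
opening: 0.206
```

{"api": "servo_tool", "payload": {"deltas": [[-1,9,0,4,10],[-2,18,0,9,10],[-3,27,0,13,10],[-6,36,0,17,10],[-9,45,0,22,10]]}}

```text
clock: 11.85
eef_pos: [0.5204, 0.0815, 0.0412]
tool_rot: [0.449, 0.894, -0.0, -0.001]
force: [-1.3, -0.3, -2.0]
opening: 0.206
```

{"api": "servo_tool", "payload": {"deltas": [[0,0,0,0,10],[0,0,0,0,10]]}}

```text
clock: 12.05
eef_pos: [0.5206, 0.0815, 0.0412]
tool_rot: [0.447, 0.894, 0.0, -0.001]
force: [-2.6, 3.0, -1.1]
opening: 0.213
```

```bash
python3 - <<'E'
from h import *
from station import arm,cams
s=arm.read_state();P=s["eef_pos"];H=yaw(s);a=np.radians(H+180);print(P,H%360,s["joints"],s["force"],s["moment"],"hole",P[:2]+.1235*np.array([np.cos(a),np.sin(a)]))
im=cams.snapshot("top");cv2.imwrite("pics/t8.png",cv2.resize(im[130:240,210:350],None,fx=5,fy=5,interpolation=cv2.INTER_CUBIC))
E
```

```text
[0.52060093 0.08152521 0.04117347] 126.88439455721088 [ 0.01444802  0.51908877 -0.50310885  0.54957546  0.00137932  0.94148957] [-2.58815276  3.04716126 -1.07202574] [ 0.54716262  0.53149135 -0.00225678] hole [ 0.59472593 -0.01725604]
```

View pics/t8.png

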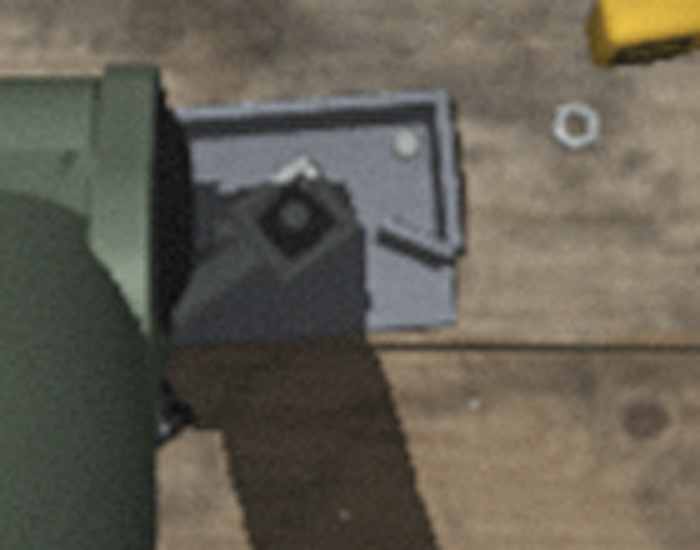

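```bash
python3 - <<'E'
from h import *
from station import arm
s=arm.read_state();P=s["eef_pos"];H=yaw(s)%360
N=(.5948,-.0174)
p=[(hold(N,0,H-180+4,P[2],.1235),H+4)]*2
h=H+4
for dz in(.015,.035,.05): p.append((hold(N,0,h-180,P[2]+dz,.1235),h))
n=15;h1=47+180
for k in range(1,n+1):
    q=h+(h1-h)*k/n; p.append((hold(N,0,q-180,P[2]+.052,.1235),q))
plan(P,H,p,10)
E
```

```text
[[0, -9, 0, -4, 10], [0, -9, 0, -4, 10], [0, -9, -15, -4, 10], [0, -9, -35, -4, 10], [0, -9, -50, -4, 10]]
[[-1, -13, -2, -6, 10], [-4, -27, -2, -13, 10], [-7, -40, -2, -19, 10], [-13, -53, -2, -26, 10], [-19, -65, -2, -32, 10]]
[[-1, -14, 0, -6, 10], [-3, -28, 0, -13, 10], [-7, -41, 0, -19, 10], [-12, -54, 0, -26, 10], [-19, -66, 0, -32, 10]]
[[-1, -14, 0, -7, 10], [-3, -27, 0, -13, 10], [-7, -41, 0, -19, 10], [-12, -53, 0, -26, 10], [-19, -65, 0, -32, 10]]
end [ 0.5104 -0.1074  0.0932] 226.86
```

{"api": "servo_tool", "payload": {"deltas": [[0,-9,0,-4,10],[0,-9,0,-4,10],[0,-9,-15,-4,10],[0,-9,-35,-4,10],[0,-9,-50,-4,10]]}}

```text
clock: 12.6
eef_pos: [0.5153, 0.0754, 0.0925]
tool_rot: [0.417, 0.909, 0.0, 0.001]
force: [0.2, 0.4, -3.8]
opening: 0.206
```

{"api": "servo_tool", "payload": {"deltas": [[0,0,0,0,10],[0,0,0,0,10]]}}

```text
clock: 12.8
eef_pos: [0.5147, 0.0755, 0.0914]
tool_rot: [0.417, 0.909, 0.0, 0.001]
force: [-0.2, 0.2, -2.7]
opening: 0.208
```

```bash
python3 - <<'E'
from h import *
from station import arm,cams
s=arm.read_state();P=s["eef_pos"];H=yaw(s);print(P,H%360,s["force"])
im=cams.snapshot("top");cv2.imwrite("pics/t9.png",cv2.resize(im[130:240,210:350],None,fx=5,fy=5,interpolation=cv2.INTER_CUBIC))
E
```

```text
[0.51474455 0.07552232 0.09143397] 130.69083824894378 [-0.24946848  0.2453557  -2.72655795]
```

View pics/t9.png

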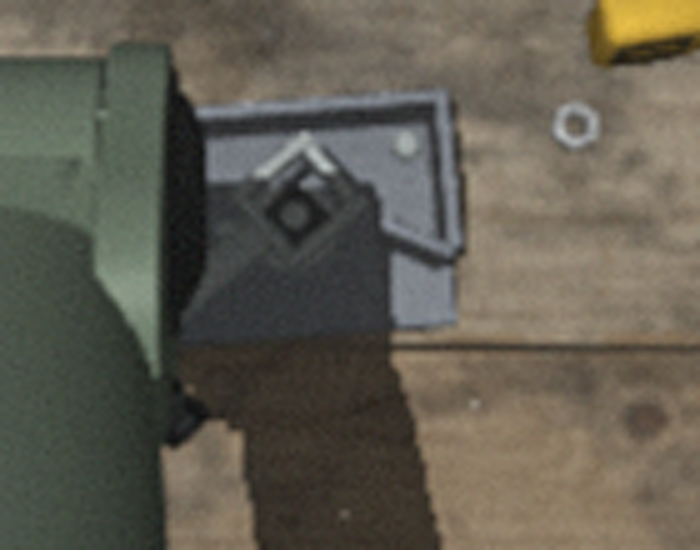

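Lifted clear. Swinging back.

{"api": "servo_tool", "payload": {"deltas": [[-1,-13,-2,-6,10],[-4,-27,-2,-13,10],[-7,-40,-2,-19,10],[-13,-53,-2,-26,10],[-19,-65,-2,-32,10]]}}

```text
clock: 13.35
eef_pos: [0.476, 0.0185, 0.0922]
tool_rot: [0.148, 0.989, -0.0, -0.001]
force: [-0.0, -0.1, -2.8]
opening: 0.212
```

{"api": "servo_tool", "payload": {"deltas": [[-1,-14,0,-6,10],[-3,-28,0,-13,10],[-7,-41,0,-19,10],[-12,-54,0,-26,10],[-19,-66,0,-32,10]]}}

```text
clock: 13.85
eef_pos: [0.4747, -0.0502, 0.0922]
tool_rot: [-0.13, 0.991, 0.0, -0.001]
force: [0.4, 0.7, -2.6]
opening: 0.207
```

{"api": "servo_tool", "payload": {"deltas": [[-1,-14,0,-7,10],[-3,-27,0,-13,10],[-7,-41,0,-19,10],[-12,-53,0,-26,10],[-19,-65,0,-32,10]]}}

```text
clock: 14.35
eef_pos: [0.5099, -0.1083, 0.092]
tool_rot: [-0.398, 0.917, 0.001, -0.001]
force: [-0.8, -0.2, -2.2]
opening: 0.209
```

{"api": "servo_tool", "payload": {"deltas": [[0,0,0,0,10],[0,0,0,0,10]]}}

```text
clock: 14.55
eef_pos: [0.5097, -0.1075, 0.0923]
tool_rot: [-0.395, 0.919, 0.001, -0.001]
force: [0.1, -0.2, -3.4]
opening: 0.204
```

```bash
python3 - <<'E'
from h import *
from station import arm,cams
s=arm.read_state();P=s["eef_pos"];H=yaw(s);a=np.radians(H+180);print(P,H%360,s["force"],"hole",P[:2]+.1235*np.array([np.cos(a),np.sin(a)]))
im=cams.snapshot("top");cv2.imwrite("pics/t10.png",cv2.resize(im[130:240,210:350],None,fx=5,fy=5,interpolation=cv2.INTER_CUBIC))
im=cams.snapshot("scene");cv2.imwrite("pics/s10.png",cv2.resize(im[120:260,160:360],None,fx=4,fy=4,interpolation=cv2.INTER_CUBIC))
E
```

```text
[ 0.50967509 -0.107489    0.09231802] 226.57730794856312 [ 0.12056583 -0.15156977 -3.35877635] hole [ 0.59456592 -0.01779064]
```

View pics/t10.png

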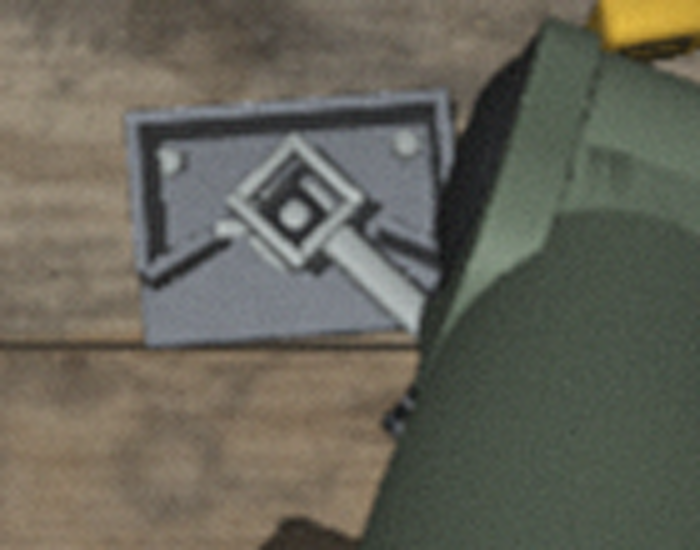

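View pics/s10.png

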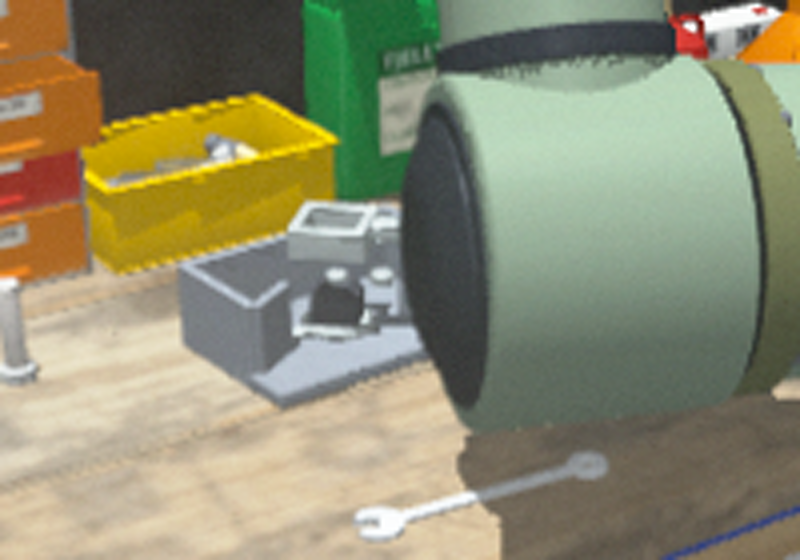

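```bash
python3 - <<'E'
from h import *
from station import cams
c=cams.get_calibration("top");f=lambda a,b:(210+(a+.5)/5-.5,130+(b+.5)/5-.5)
n=plane(c,[f(295.5,215)],.052)[0]
for t in[(220,229),(222,228),(222,231)]:
    p=plane(c,[f(*t)],.0175)[0]
    d=p-n;a=np.degrees(np.arctan2(d[1],d[0]));print(n,p,np.linalg.norm(d[:2]),"nut",(180+4.25-a)) # cw from -x
r=plane(c,[f(295,133),f(364,195),f(297,268),f(228,202)],.0938);print(r.mean(0),np.degrees(np.arctan2(*(r[0]-r[3])[[1,0]])),np.degrees(np.arctan2(*(r[1]-r[2])[[1,0]])))
E
```

```text
[ 0.59347873 -0.01753313  0.052     ] [0.59171804 0.02428192 0.0175    ] 0.041852106746425234 nut 91.83889973348519
[ 0.59347873 -0.01753313  0.052     ] [0.5922966  0.02315525 0.0175    ] 0.04070555176938939 nut 92.58584696783682
[ 0.59347873 -0.01753313  0.052     ] [0.59057697 0.02314497 0.0175    ] 0.0407814687511161 nut 90.16973030717975
[ 0.59396715 -0.01676101  0.0938    ] -43.406984643221904 -42.069854137449994
```

{"api": "servo_tool", "payload": {"deltas": [[0,0,10,0,10],[0,0,20,0,10],[0,0,30,0,10],[0,0,37,0,10],[0,0,42,0,10]]}}

```text
clock: 15.15
eef_pos: [0.51, -0.1076, 0.0501]
tool_rot: [-0.396, 0.918, 0.0, -0.001]
force: [0.1, -0.4, -3.1]
opening: 0.206
```

{"api": "servo_tool", "payload": {"deltas": [[0,0,5,0,10],[0,0,9,0,10],[0,0,9,0,10],[0,0,9,0,10]]}}

```text
clock: 15.55
eef_pos: [0.5107, -0.1078, 0.0424]
tool_rot: [-0.397, 0.918, -0.0, 0.0]
force: [-0.4, -0.4, -2.9]
opening: 0.211
```

```bash
python3 - <<'E'
from h import *
from station import arm,cams
s=arm.read_state();P=s["eef_pos"];H=yaw(s)%360;a=np.radians(H+180);print(P,H%360,s["force"],s["moment"],"hole",P[:2]+.1235*np.array([np.cos(a),np.sin(a)]))
im=cams.snapshot("top");cv2.imwrite("pics/t11.png",cv2.resize(im[130:240,210:350],None,fx=5,fy=5,interpolation=cv2.INTER_CUBIC))
N=(.5950,-.0176);poses=[];n=24
P=P+0
for k in range(1,n+1):
    h=H+(-52-(H-180))*k/n
    poses.append((hold(N,0,h-180,P[2],.1235),h))
plan(P,H,poses,10)
E
```

```text
[ 0.51070112 -0.10782279  0.04237053] 226.72391014198803 [-0.40693641 -0.42510273 -2.93118655] [-0.09016845  0.0815298  -0.01730448] hole [ 0.59536218 -0.01790752]
[[0, 9, 0, 4, 10], [-1, 18, 0, 8, 10], [-3, 27, 0, 12, 10], [-5, 35, 0, 16, 10], [-8, 44, 0, 21, 10]]
[[0, 9, 0, 4, 10], [-1, 17, 0, 8, 10], [-3, 26, 0, 12, 10], [-5, 35, 0, 16, 10], [-7, 43, 0, 20, 10]]
[[-1, 9, 0, 4, 10], [-2, 18, 0, 8, 10], [-3, 27, 0, 12, 10], [-5, 35, 0, 17, 10], [-8, 44, 0, 21, 10]]
[[-1, 9, 0, 4, 10], [-2, 18, 0, 8, 10], [-3, 26, 0, 12, 10], [-5, 35, 0, 16, 10], [-8, 43, 0, 20, 10]]
[[0, 9, 0, 4, 10], [-1, 18, 0, 8, 10], [-3, 27, 0, 13, 10], [-5, 35, 0, 17, 10]]
end [0.5187 0.0796 0.0424] 127.72
```

View pics/t11.png

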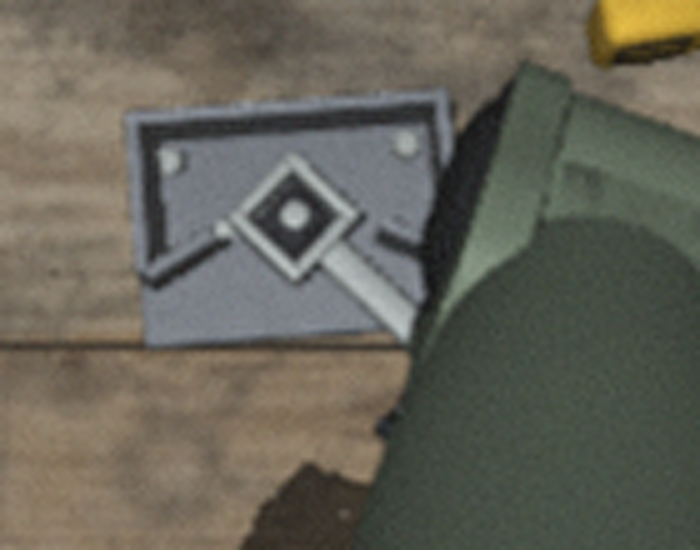

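Seated again (underside ≈ 22 mm). Second stroke.

{"api": "servo_tool", "payload": {"deltas": [[0,9,0,4,10],[-1,18,0,8,10],[-3,27,0,12,10],[-5,35,0,16,10],[-8,44,0,21,10]]}}

```text
clock: 16.1
eef_pos: [0.4832, -0.0722, 0.0425]
tool_rot: [-0.221, 0.975, -0.001, -0.001]
force: [-1.9, -0.7, -2.3]
opening: 0.209
```

{"api": "servo_tool", "payload": {"deltas": [[0,9,0,4,10],[-1,17,0,8,10],[-3,26,0,12,10],[-5,35,0,16,10],[-7,43,0,20,10]]}}

```text
clock: 16.6
eef_pos: [0.4713, -0.0302, 0.0426]
tool_rot: [-0.049, 0.999, -0.001, -0.0]
force: [-0.0, -0.4, -3.0]
opening: 0.206
```

{"api": "servo_tool", "payload": {"deltas": [[-1,9,0,4,10],[-2,18,0,8,10],[-3,27,0,12,10],[-5,35,0,17,10],[-8,44,0,21,10]]}}

```text
clock: 17.1
eef_pos: [0.475, 0.0148, 0.0426]
tool_rot: [0.134, 0.991, -0.0, -0.0]
force: [0.6, -2.2, -3.1]
opening: 0.206
```

{"api": "servo_tool", "payload": {"deltas": [[-1,9,0,4,10],[-2,18,0,8,10],[-3,26,0,12,10],[-5,35,0,16,10],[-8,43,0,20,10]]}}

```text
clock: 17.6
eef_pos: [0.4936, 0.054, 0.0424]
tool_rot: [0.304, 0.953, -0.001, -0.001]
force: [-1.6, -0.7, -2.1]
opening: 0.207
```

{"api": "servo_tool", "payload": {"deltas": [[0,9,0,4,10],[-1,18,0,8,10],[-3,27,0,13,10],[-5,35,0,17,10],[-5,35,0,17,10]]}}

```text
clock: 18.1
eef_pos: [0.5188, 0.0803, 0.0424]
tool_rot: [0.44, 0.898, 0.0, -0.0]
force: [-0.8, 1.5, -2.9]
opening: 0.211
```

{"api": "servo_tool", "payload": {"deltas": [[0,0,0,0,10],[0,0,0,0,10]]}}

```text
clock: 18.3
eef_pos: [0.5185, 0.08, 0.0425]
tool_rot: [0.44, 0.898, 0.001, -0.0]
force: [-0.4, 3.4, -2.4]
opening: 0.204
```

```bash
python3 - <<'E'
from h import *
from station import arm,cams
s=arm.read_state();P=s["eef_pos"];H=yaw(s)%360;a=np.radians(H+180);print(P,H%360,s["force"],s["moment"],"hole",P[:2]+.1235*np.array([np.cos(a),np.sin(a)]))
c=cams.get_calibration("top");im=cams.snapshot("top");cv2.imwrite("pics/t12.png",cv2.resize(im[130:240,210:350],None,fx=5,fy=5,interpolation=cv2.INTER_CUBIC))
E
```

```text
[0.51850715 0.08000487 0.04246522] 127.80583555758768 [-0.35155359  3.37157141 -2.41674515] [0.56754378 0.15302845 0.23338023] hole [ 0.59421111 -0.01757156]
```

View pics/t12.png

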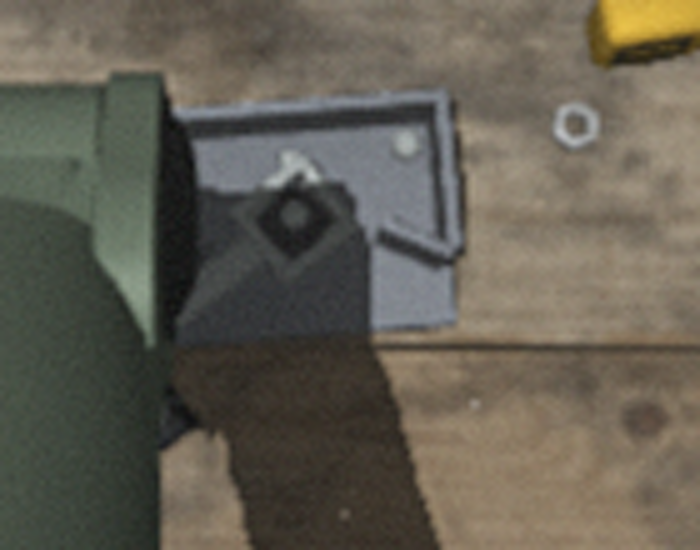

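```bash
python3 - <<'E'
from h import *
from station import arm
s=arm.read_state();P=s["eef_pos"];H=yaw(s)%360
N=(.5945,-.0176)
p=[(hold(N,0,H-180+4,P[2],.1235),H+4)]*2
h=H+4
for dz in(.015,.035,.055): p.append((hold(N,0,h-180,P[2]+dz,.1235),h))
p+=line(p[-1][0],h,(.427,-.290,.1),175.7,14)
plan(P,H,p,10)
E
```

```text
[[0, -8, 0, -4, 10], [0, -8, 0, -4, 10], [0, -8, -15, -4, 10], [0, -8, -35, -4, 10], [0, -8, -55, -4, 10]]
[[-16, -22, 0, -3, 10], [-31, -44, 0, -6, 10], [-47, -66, -1, -9, 10], [-62, -88, -1, -13, 10], [-77, -110, -1, -16, 10]]
[[-9, -25, 0, -3, 10], [-18, -50, 0, -6, 10], [-26, -76, 0, -9, 10], [-35, -101, -1, -12, 10], [-44, -126, -1, -15, 10]]
[[-2, -27, 0, -4, 10], [-4, -54, 0, -7, 10], [-6, -80, 0, -10, 10], [-7, -107, -1, -13, 10]]
end [ 0.4266 -0.29    0.1005] 175.79
```

{"api": "servo_tool", "payload": {"deltas": [[0,-8,0,-4,10],[0,-8,0,-4,10],[0,-8,-15,-4,10],[0,-8,-35,-4,10],[0,-8,-55,-4,10]]}}

```text
clock: 18.85
eef_pos: [0.5123, 0.0743, 0.0979]
tool_rot: [0.41, 0.912, -0.0, 0.0]
force: [0.3, 0.7, -3.4]
opening: 0.209
```

{"api": "servo_tool", "payload": {"deltas": [[-16,-22,0,-3,10],[-31,-44,0,-6,10],[-47,-66,-1,-9,10],[-62,-88,-1,-13,10],[-77,-110,-1,-16,10]]}}

```text
clock: 19.35
eef_pos: [0.4813, -0.0574, 0.0985]
tool_rot: [0.278, 0.961, -0.0, 0.0]
force: [-0.3, -0.1, -2.4]
opening: 0.204
```

{"api": "servo_tool", "payload": {"deltas": [[-9,-25,0,-3,10],[-18,-50,0,-6,10],[-26,-76,0,-9,10],[-35,-101,-1,-12,10],[-44,-126,-1,-15,10]]}}

```text
clock: 19.85
eef_pos: [0.4511, -0.1876, 0.0996]
tool_rot: [0.15, 0.989, -0.0, 0.0]
force: [-0.1, -0.6, -2.8]
opening: 0.209
```

{"api": "servo_tool", "payload": {"deltas": [[-2,-27,0,-4,10],[-4,-54,0,-7,10],[-6,-80,0,-10,10],[-7,-107,-1,-13,10],[-7,-107,-1,-13,10]]}}

```text
clock: 20.35
eef_pos: [0.4261, -0.2943, 0.1008]
tool_rot: [0.04, 0.999, -0.002, 0.001]
force: [-0.2, 0.6, -2.3]
opening: 0.205
```

```bash
python3 - <<'E'
from h import *
from station import arm,cams
s=arm.read_state();P=s["eef_pos"];H=yaw(s)%360;print(P,H%360,s["force"])
im=cams.snapshot("top");cv2.imwrite("pics/t13.png",cv2.resize(im[130:280,210:390],None,fx=4,fy=4,interpolation=cv2.INTER_CUBIC))
E
```

```text
[ 0.42605187 -0.29427861  0.1008045 ] 175.4205698858905 [-0.19917835  0.61107105 -2.32458209]
```

View pics/t13.png

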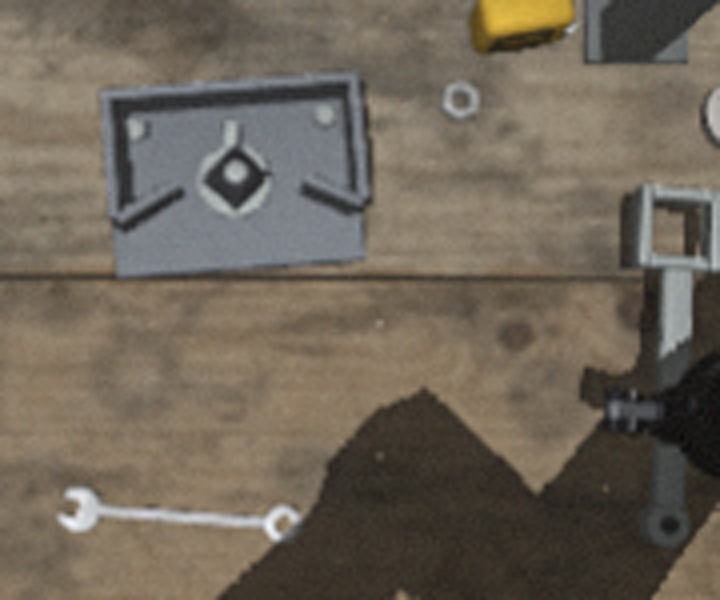

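{"api": "servo_tool", "payload": {"deltas": [[0,0,20,0,10],[0,0,40,0,10],[0,0,58,0,10],[0,0,70,0,10],[0,0,74,0,10]]}}

```text
clock: 20.9
eef_pos: [0.4256, -0.2891, 0.0251]
tool_rot: [0.037, 0.999, 0.001, -0.001]
force: [-0.1, 0.1, -2.7]
opening: 0.205
```

{"api": "servo_tool", "payload": {"deltas": [[0,0,2,0,10],[0,0,4,0,10],[0,0,5,0,10],[0,0,5,0,10],[0,0,5,0,10]]}}

```text
clock: 21.4
eef_pos: [0.4265, -0.2905, 0.0217]
tool_rot: [0.037, 0.999, -0.0, 0.0]
force: [-0.3, -0.9, -3.9]
opening: 0.205
```

{"api": "servo_tool", "payload": {"deltas": [[0,0,1,0,10],[0,0,1,0,10],[0,0,1,0,10]]}}

```text
clock: 21.7
eef_pos: [0.4265, -0.2905, 0.0207]
tool_rot: [0.037, 0.999, -0.0, 0.0]
force: [-0.9, 0.8, 2.3]
opening: 0.209
```

{"api": "servo_tool", "payload": {"deltas": [[0,0,0,0,28],[0,0,0,0,40],[0,0,0,0,50],[0,0,0,0,50],[0,0,0,0,50]]}}

```text
clock: 22.2
eef_pos: [0.4263, -0.2903, 0.0202]
tool_rot: [0.037, 0.999, 0.0, 0.0]
force: [0.2, 0.3, 0.7]
opening: 0.587
```

{"api": "servo_tool", "payload": {"deltas": [[0,0,-10,0,50],[0,0,-40,0,50],[0,0,-80,0,50],[0,0,-120,0,50],[0,0,-120,0,50]]}}

```text
clock: 22.7
eef_pos: [0.4292, -0.2928, 0.1462]
tool_rot: [0.037, 0.999, -0.003, 0.004]
force: [0.5, 0.1, -0.6]
opening: 0.586
```

```bash
python3 - <<'E'
from h import *
from station import arm,cams
s=arm.read_state();print(s["eef_pos"],s["force"],s["opening"],s["clock"])
im=cams.snapshot("top");cv2.imwrite("pics/t14.png",cv2.resize(im[130:280,130:390],None,fx=3,fy=3,interpolation=cv2.INTER_CUBIC))
cv2.imwrite("pics/w14.png",cams.snapshot("wrist"))
E
```

```text
[ 0.42918008 -0.29280564  0.14622565] [ 0.51807128  0.08108239 -0.5690607 ] 0.5862892446636556 22.7
```

View pics/t14.png

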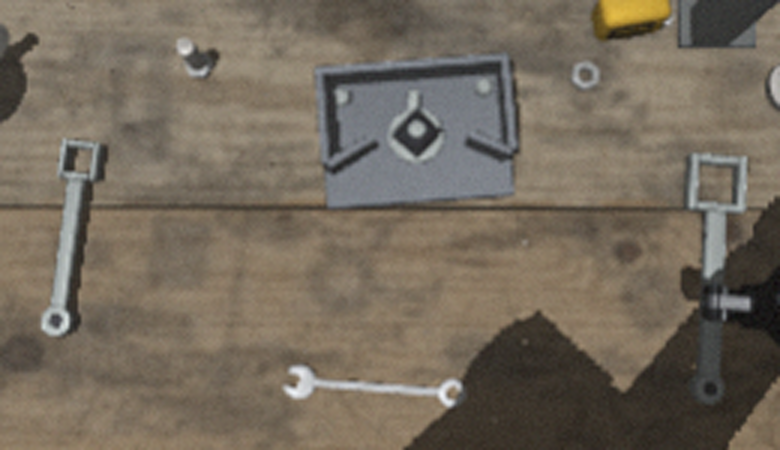

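View pics/w14.png

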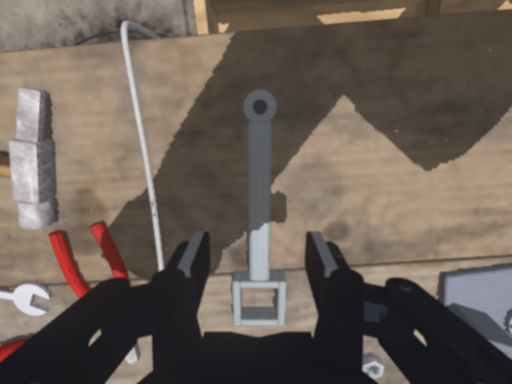

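```bash
python3 - <<'E'
from h import *
from station import arm,cams
c=cams.get_calibration("top");f=lambda a,b:(130+(a+.5)/3-.5,130+(b+.5)/3-.5)
n=plane(c,[f(416,130)],.052)[0];p=plane(c,[f(414,92)],.0175)[0];d=p-n
print(np.linalg.norm(d[:2]),"nut deg",180+4.25-np.degrees(np.arctan2(d[1],d[0])))
arm.hand_in();print(arm.read_state()["clock"])
E
```

```text
0.04295821256356287 nut deg 182.74640431459812
the job is handed in; nothing more can be done
the job is handed in; nothing more can be done
```

The nut is tightened by half a turn, using the large ring wrench in two clockwise strokes. Between strokes I lifted the wrench off, swung it back and reseated it. The job is handed in; the clock read about 22.7 s of the 64 s allowed.

- **Nut:** the last top-camera picture puts it at about 183°, roughly 3.19 rad, inside the 2.74 to 3.54 window. The measured pointer length was 43 mm against the given 44 mm.
- **Large wrench:** it lies released and flat where it started, with its hole about 0.28 m from the nut's axis and clear of the bracket.
- **Small wrench:** it shows at the same pixels as at the start, so it was not moved.
- **Forces:** wrist readings stayed below about 10 N wherever I read them.

No check failed. The top and wrist cameras disagreed by 2 to 4 mm on absolute positions. I set the first seating on offsets that both agreed on, and the reseat on the ring's offset from the stud in the top picture. The wrench went onto the nut both times without resistance.

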